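# Dial in the load box and run the momentary test

## Task

The yellow instrument is waiting for its check at the bench load box. With a fingertip, gently roll the yellow thumbwheel in the box's panel until the black pointer stands inside the red band on the scale, and let go of the wheel. Then tilt the orange spring-centred lever well over to the green-lamp side, hold it there for about a second and let it spring back, leaving the pointer in the band and everything else on the bench undisturbed.

Things in the scene. Friction and masses are not known exactly. Their poses are not given: they have to be found in the camera images.
- test_box: grey load box fixed to the bench, 150 (x) x 260 (y) x 55 mm, flat black panel on top; origin: centre of its underside; y along its length, z up. In its frame (mm) the thumbwheel is at x -35, y +60, the lever at x -35, y -70, the scale at x +35, y -32 to +92. Scale frame and jacks stand at most 6 mm above the panel. The robot's fingers must never press anything harder than 70 N
- wheel_slot (a point): middle of the thumbwheel's opening, on the panel surface, 55 mm above the bench; axes as the box. Yellow ribbed wheel, 58 mm across, 16 mm wide, axle along the box's x buried under the panel. Only the top of its rim shows, highest straight above this point, 6 to 11 mm above the panel: it differs and is not given, so find it by touch. The exposed part is short: several strokes are needed
- level_wheel (a joint): thumbwheel angle, rad, 0 at the start, stops at -0.6 and 2.95; grows as the top of the rim is dragged to the box's +y, which moves the pointer to +y by 23 mm per rad (29 mm of rim). It resists with about 2 N at the rim and stays where left. The wheel is hard and its axle firm: a fingertip pressed on with 5 to 15 N drags it round, a light touch slips
- pointer_line (a point): middle of the upper edge of the black pointer blade (2 mm wide, 30 mm across the scale) that the wheel drives along the white scale in the box's y; it starts 34 mm to the -y side of the scale's middle (box y +30 mm). It cannot be pushed by hand. Axes as the box
- band_centre (a point): middle of the red band on the scale, 10 mm wide along the box's y; it stays still. It always starts on the +y side of the pointer, 20 to 64 mm from it. Axes as the box
- lever_knob (a point): middle of the lever's orange knob, 18 mm across, 40 mm above the panel when upright; its top is 51 mm above the panel. The lever pivots at panel level at box x -35, y -70 mm, has an 8 mm stem and swings only along the box's y. The green lamp lies on its -y side (away from the wheel), a grey one on its +y side
- test_lever (a joint): lever angle in rad: 0 upright at rest, positive towards the green lamp (box -y), stops at +-0.45; a spring returns it to 0, needing about 5 N at the knob for full tilt
- instrument_mid (a point): centre, half-way up, of the yellow hand instrument (205 x 94 x 52 mm) that lies loose beside the box on its +y side; leave alone
- blue_screwdriver_mid (a point): centre of a loose blue screwdriver (174 x 25 x 24 mm) at the right; leave alone

How it is judged (in metres and radians):
On the way, in this order (a step that is already met when the one before it is completed fails the run):
1. the pointer stands inside the red band and the wheel has been let go (y of pointer_line in the frame of band_centre between -0.005 and 0.005 m and contact force between the fingers and anything else below 0.3 N), for 0.3 s.
2. the lever is held tilted towards the green lamp with the pointer in the band (value of joint test_lever above 0.25 rad and y of pointer_line in the frame of band_centre between -0.005 and 0.005 m), for 0.6 s.
At the end, for the whole second after the job is handed in: The pointer line stands inside the red band (within 5 mm of its middle), the lever is back upright (within 0.06 rad), and the instrument and screwdriver lie where they were (within 20 mm) (y of pointer_line in the frame of band_centre between -0.005 and 0.005 m and value of joint test_lever between -0.06 and 0.06 rad and distance of each of instrument_mid, blue_screwdriver_mid from where it was at the start of the episode below 0.02 m); the robot touches nothing.
It fails at once if the lever is tilted while the pointer is outside the red band (a test at the wrong level) ((value of joint test_lever above 0.2 rad or value of joint test_lever below -0.2 rad) and (y of pointer_line in the frame of band_centre above 0.006 m or y of pointer_line in the frame of band_centre below -0.006 m)).
It fails at once if the lever is tilted over to the grey-lamp side (value of joint test_lever below -0.25 rad).
It fails at once if the fingers press harder than 70 N on anything (contact force between the fingers and anything else above 70 N).
It fails at once if the instrument or the screwdriver is shoved aside (distance of any of instrument_mid, blue_screwdriver_mid from where it was at the start of the episode above 0.03 m).
It also fails if it takes over 61 s, if anything falls off the work surface, if the arm or the gripper's body presses on something with over 40 N, if the wrist force passes 120 N, or if a joint passes its speed limit or range.

## Robot

A 7-joint arm with a two-finger parallel gripper is mounted at the origin on a cart in front of the work surface, level with it; the furniture and walls round the work are solid. World frame = base frame: x ahead of the robot, y to its left, z up, the work surface at z = 0. Lengths are in mm, angles in degrees, forces in N, time in s.
With the tool pointing down it reaches from about 350 to 900 mm from the base axis. Payload 8.1 kg.
Tool frame: the origin (TCP) lies at the very end of the fingers, on their centre line; the grasp point (between the pads) lies 19 mm behind it; z points along the fingers, y is the line along which they close (so a half turn about z gives the same grasp; the last joint's range is limited). The gripper opens to 92 mm and grips with 3 to 60 N. Pads are 19 mm wide; open, the fingers measure 130 mm over their backs; the gripper's body (75 mm by 190 mm) begins 47 mm behind the grasp point.
Start: joints at [66.83, 24.895, 1.432, 90.138, -0.665, 64.973, -4.303], TCP at [185.751, -596.773, 226.742] pointing down, gripper open.
Joint ranges: [-149.89, 149.89], [-25.12, 119.58], [-72.63, 75.52], [4.76, 147.25], [-75.54, 255.54], [6.69, 114.76], [-157.13, 157.13]. Speed limits (degrees/s): [127.2, 127.2, 172.46, 172.46, 180, 180, 180].

## Interface

Orientations are given as a 3x3 rotation matrix whose columns are the frame's x, y, z axes.
In Python, from rig import robot, cams gives the robot as it stands. The module is installed in compiled form; this text tells all that it offers.
- The arm moves only by the tool move_arm, never from a script. Its argument "plan" is one flat list of numbers, 6 for each row, row after row: the shift along the tool's x, y, z in mm, then the turn, a rotation vector about the tool's x, y, z in degrees. A call has 1 to 8 rows; each row shifts and turns the commanded pose from where the row before left it, along the tool's axes as they then stand; what a row does not reach is not made up. A row lasts 1/8 s, in which the tool goes at most 62.5 mm and 10.7 degrees, less where a joint would pass 70% of its speed; a pose out of reach is approached as far as the arm can. A call with a gripper value outside its range is refused whole. "claw" is the gripper command: -1 is fully open, 1 is shut, values between are in proportion, set as the call begins (left out, the last holds). The fingers move at their own pace and stop on an object; "grip_force" is the grip in N (left out, the last holds). Time passes only in rows, so rows that do not move let the fingers close. It gives the time, the measured TCP pose, the force, the opening and the grip force at its end, in the units of the state.
- robot.state(): the state, without advancing time (a new reading comes with each control period).
- cams.read_camera(name): name is "side" or "top" or "wrist"; returns a dict with "color" (384x512x3 uint8, red, green, blue), "z_map" (384x512 float32, mm along the optical axis (not along the pixel's ray), 0 where there is no reading), "fovy" (degrees; the focal length in pixels is half the picture's height over the tangent of half this angle, whatever the lens; pixels are square), "cx", "cy" (the principal point, pixels), "rvec" (rotation vector, rad) and "tvec" (3), from world to camera coordinates, as OpenCV has them. Camera axes: x right, y down, z forward; pixel columns grow to the right and rows downward; lengths in mm; the calibration is good to about 2 mm. A picture is of the moment at which its call begins.
- robot.finish_job(): hands the job in; it is judged then, once.
The state is a dict: "t": time; "qpos": joint angles; "joint_velocities": joint speeds; "joint_torque": joint torques, N m; "tcp_pos": TCP position; "tcp_rot": TCP orientation; "ft_force": force on the tool from outside, world axes, zero at the start; "wrist_torque": the same for the moment, N m; "grip_width": opening from 0.0 (shut) to 1.0 (fully open); "grasp_force": force on a finger pad.
Only numpy, scipy, OpenCV 4.12 (cv2) and the standard library are available. Lean on these libraries where they do the work, as an engineer would, in place of code of your own. Each camera call takes 0.05 s, during which the arm holds its last target. There are 200 camera calls.

## Working session

There is one attempt and no reset: what is moved stays moved. The work goes in short steps, Python scripts to look and compute and a tool call to move; the robot and the scene stay as the last step left them, time stands still between calls to the robot, and variables do not carry over. Pictures are saved under pics/ and viewed, at most 10 in all, crops included, and the job is handed in when it is done.

Besides the shell and the picture viewer there is one more tool, called after ">>>" as name(argument=value, ...), one argument or row to a line, values as JSON. move_arm: Moves the arm, as the interface text tells. Its arguments: {"type":"object","properties":{"plan":{"type":"array","items":{"type":"number"}},"claw":{"type":"number"},"grip_force":{"type":"number"}},"required":["plan"]}

```bash
mkdir -p pics
cat > h.py <<'E'
import numpy as np, cv2
from rig import robot, cams
def cam(n):
    c=cams.read_camera(n); h=c["color"].shape[0]
    c["f"]=h/2/np.tan(np.radians(c["fovy"])/2)
    c["R"]=cv2.Rodrigues(np.array(c["rvec"],float))[0]; c["t"]=np.array(c["tvec"],float).ravel(); return c
def world(c,u,v,z=None):
    u=np.asarray(u,float);v=np.asarray(v,float)
    d=np.stack([(u-c["cx"])/c["f"],(v-c["cy"])/c["f"],np.ones_like(u)],-1)
    if z is None:
        zz=c["z_map"][np.round(v).astype(int),np.round(u).astype(int)]
        return (d*zz[...,None]-c["t"])@c["R"]
    o=-c["R"].T@c["t"]; w=d@c["R"]; return o+w*((z-o[2])/w[...,2])[...,None]
def pix(c,p):
    q=np.asarray(p,float)@c["R"].T+c["t"]; return q[...,:2]/q[...,2:]*c["f"]+[c["cx"],c["cy"]]
def save(c,n): cv2.imwrite(f"pics/{n}.png",c["color"][:,:,::-1])
E
python3 - <<'E'
from h import *
ims=[]
for n in("top","side"):
    c=cam(n); save(c,n+"0"); print(n,c["f"],-c["R"].T@c["t"]); print(c["R"])
    ims.append(c)
np.set_printoptions(suppress=True,precision=2)
s=robot.state();print(s)
E
```

```text
top 376.9984010349113 [ 443.4522766  -114.03301483 1091.03573541]
[[-0.01610595 -0.99948961  0.0275882 ]
 [-0.99836476  0.014562   -0.05527892]
 [ 0.05484896 -0.02843341 -0.99808974]]
side 434.126803974981 [  -98.55209682 -1141.70546557   534.17201605]
[[ 0.8546338  -0.51881982  0.02066555]
 [-0.17198356 -0.32040736 -0.93153678]
 [ 0.48992115  0.79256868 -0.36305944]]
{'t': 0.1, 'qpos': array([66.83, 24.93,  1.43, 90.18, -0.66, 64.97, -4.3 ]), 'joint_velocities': array([-0.08, -0.05,  0.02, -0.13,  0.12,  0.02, -0.07]), 'joint_torque': array([  0.  , -66.91,   0.99, -31.51,  -0.06,   0.04,   0.  ]), 'tcp_pos': array([ 185.57, -596.33,  226.04]), 'tcp_rot': array([[ 0.95,  0.3 , -0.  ],
       [ 0.3 , -0.95,  0.  ],
       [-0.  , -0.  , -1.  ]]), 'ft_force': array([ 1.02, -0.03, -0.89]), 'wrist_torque': array([-0.06, -0.  ,  0.  ]), 'grasp_force': 0.0, 'grip_width': 0.9956636194533969}
```

View pics/top0.png

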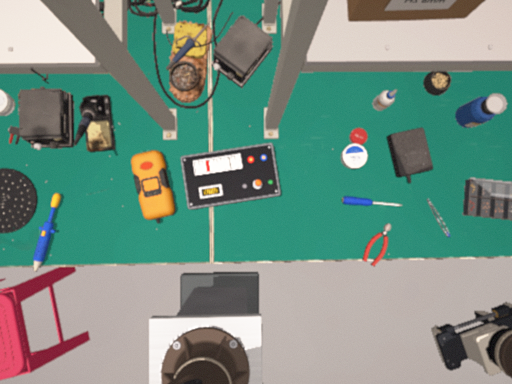

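View pics/side0.png

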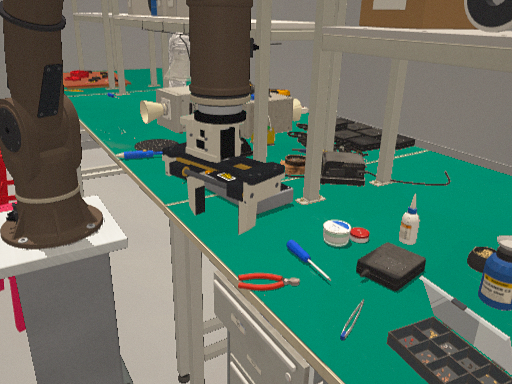

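The top view shows the box at about (231,176) with the yellow instrument at (152,185), the screwdriver at (372,202) and the gripper at lower right. The side view has the gripper in front of the box. Next I'll zoom in on the box.

Run:
```python
from h import *
np.set_printoptions(suppress=True,precision=1)
c=cam("top")
cv2.imwrite("pics/crop1.png",cv2.resize(c["color"][135:220,170:290,::-1],None,fx=6.5,fy=6.5,interpolation=cv2.INTER_CUBIC))
v,u=np.mgrid[135:220,170:290]
P=world(c,u,v); m=(abs(P[...,2]-55)<9)
n,l,st,cen=cv2.connectedComponentsWithStats(m.astype(np.uint8)); k=1+np.argmax(st[1:,4]); 
Q=P[l==k]; print(len(Q),np.median(Q[:,2])); r=cv2.minAreaRect(Q[:,:2].astype(np.float32)); print(r, cv2.boxPoints(r))
rows=[(o,) for o in ()]
col=c["color"][135:220,170:290].astype(int)
R,G,B=col[...,0],col[...,1],col[...,2]
for name,mm in dict(red=(R>150)&(G<90)&(B<90),yel=(R>180)&(G>140)&(B<100),orange=(R>180)&(G>60)&(G<140)&(B<90)).items():
    mm=mm&(l==k)|mm&(P[...,2]>60)
    n2,l2,s2,c2=cv2.connectedComponentsWithStats(mm.astype(np.uint8))
    for i in range(1,n2):
        if s2[i,4]>2: print(name,s2[i],c2[i]+[170,135],np.median(P[l2==i],axis=0))
```

```text
4933 54.84816559677406
((547.4517211914062, -80.87139892578125), (149.83688354492188, 259.6712951660156), 7.998155117034912) [[ 455.2   37.3]
 [ 491.3 -219.9]
 [ 639.7 -199. ]
 [ 603.6   58.1]]
red [77 21  7  7 23] [250.2 159.1] [ 591.9 -137.5   56.7]
red [37 26  2  9 11] [207.4 165.3] [574.5 -18.9  56.6]
yel [79 23  4  3  6] [250.  158.7] [ 593.1 -135.9   59.3]
yel [86 45  4  5 16] [257.6 182.2] [ 524.  -154.9  104.8]
yel [34 53 13  6 56] [210.4 190.7] [505.  -28.3  62.9]
orange [78 21  6  7 22] [250.4 159. ] [ 592.1 -138.7   58.4]
orange [37 29  2  5  7] [207.3 166.1] [574.2 -18.9  56.8]
orange [88 45  3  4  5] [259.4 181.2] [ 527.2 -161.5  102.9]
```

View pics/crop1.png

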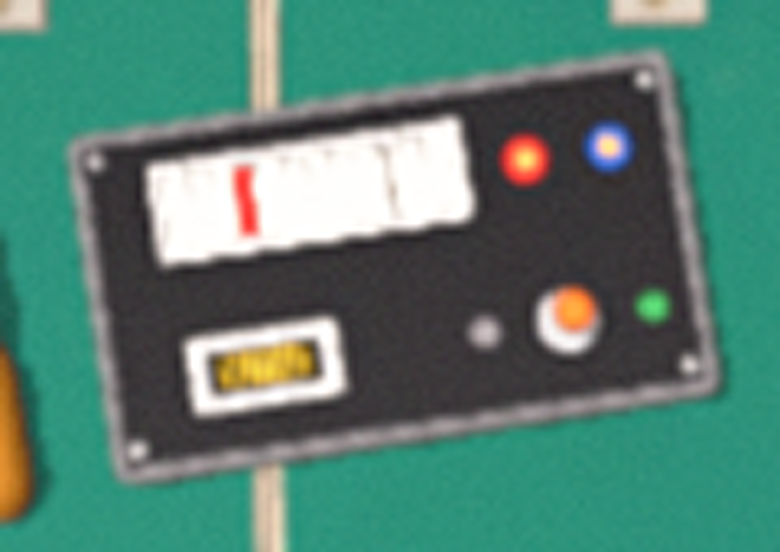

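The panel crop shows the red band at (246,202) and the pointer at (391,180). The wheel is at (265,365), the orange knob at (575,308), the green lamp on the right and the grey lamp at (485,331). I'll refine the band-pointer offset and plan the approach.

```bash
cat >> h.py <<'E'
np.set_printoptions(suppress=True,precision=2)
C=np.array([547.45,-80.87,0]); a=np.radians(8.0)
BX=np.array([np.cos(a),np.sin(a),0]); BY=np.array([-np.sin(a),np.cos(a),0]); BR=np.stack([BX,BY,[0,0,1]],1)
def box(p): return (np.asarray(p)-C)@BR
def unbox(p): return C+BR@np.asarray(p,float)
def strip(c,z=57,step=0.5):   # scale strip along box y at x=25..45
    ys=np.arange(-32,93,step); xs=np.arange(27,44,1.0)
    X,Y=np.meshgrid(xs,ys); p=np.stack([X,Y,np.full_like(X,z)],-1)@BR.T+C
    q=pix(c,p).astype(np.float32)
    im=cv2.remap(c["color"],q[...,0],q[...,1],cv2.INTER_LINEAR).astype(float)
    return ys,im.mean(1)
def scale(c,zp=58,zb=56):
    ys,m=strip(c,zb); r=np.clip(m[:,0]-m[:,1]-40,0,None); band=(ys*r).sum()/r.sum()
    ys,m=strip(c,zp); R=m[:,0]; k=(ys>-25)&(ys<86); 
    d=np.clip(np.median(R)-R-15,0,None)*k; i=np.argmax(d); w=abs(ys-ys[i])<5; return band,(ys*d*w).sum()/(d*w).sum(),r.max(),d.max()
E
python3 - <<'E'
from h import *
c=cam("top"); print(scale(c))
s=robot.state(); T=s["tcp_rot"]; t=unbox([-35,60,120]); d=t-s["tcp_pos"]
Rn=np.stack([BX,-BY,[0,0,-1]],1)
print(t,"now tool shift",T.T@d,"rot",np.degrees(cv2.Rodrigues(T.T@Rn)[0].ravel()),"after rot shift",Rn.T@d)
E
```

```text
(np.float64(56.81949617033237), np.float64(-4.949850299401196), np.float64(139.8235294117647), np.float64(9.117647058823536))
[504.44 -26.32 120.  ] now tool shift [ 473.84 -449.51  106.64] rot [-0.05  0.01  9.29] after rot shift [ 395.02 -520.22  106.26]
```

>>> move_arm(
  plan=[0,0,0,0,0,9.3,20,-26,0,0,0,0,28,-37,0,0,0,0,28,-37,0,0,0,0,28,-37,0,0,0,0,28,-37,0,0,0,0,28,-37,0,0,0,0,28,-37,0,0,0,0],
  claw=1,
  grip_force=10,
)

```text
t: 1.2
tcp_pos: [338.0, -323.6, 226.8]
tcp_rot: [[0.99, 0.139, 0.0], [0.139, -0.99, -0.0], [0.0, 0.0, -1.0]]
ft_force: [0.4, -0.3, 0.9]
grip_width: 0.182
grasp_force: 0.0
```

>>> move_arm(
  plan=[28,-37,0,0,0,0,28,-37,0,0,0,0,28,-37,0,0,0,0,28,-37,0,0,0,0,28,-37,0,0,0,0,28,-37,0,0,0,0,28,-37,0,0,0,0,0,0,0,0,0,0],
)

```text
t: 2.2
tcp_pos: [496.8, -37.4, 226.7]
tcp_rot: [[0.989, 0.145, 0.001], [0.145, -0.989, 0.002], [0.001, -0.002, -1.0]]
ft_force: [-1.0, -0.6, 0.6]
grip_width: 0.003
grasp_force: 0.0
```

```bash
cat > s.py <<'E'
from h import *
s=robot.state(); T=s["tcp_rot"]; Rn=np.stack([BX,-BY,[0,0,-1]],1)
print("t",round(s["t"],2),"box",box(s["tcp_pos"]),"F(box)",BR.T@s["ft_force"],"grip",s["grip_width"],"rot",np.degrees(cv2.Rodrigues(T.T@Rn)[0].ravel()))
print("tool shift to wheel z66:",T.T@(unbox([-35,60,66])-s["tcp_pos"]))
E
python3 s.py; python3 -c "
from h import *
c=cam('side');save(c,'side1');c=cam('wrist');save(c,'wrist1')"
```

```text
t 2.2 box [-44.1   50.08 226.69] F(box) [-1.04 -0.51  0.56] grip 0.003075299335348957 rot [-0.09 -0.05  0.33]
tool shift to wheel z66: [  9.01  -9.61 160.71]
```

View pics/side1.png

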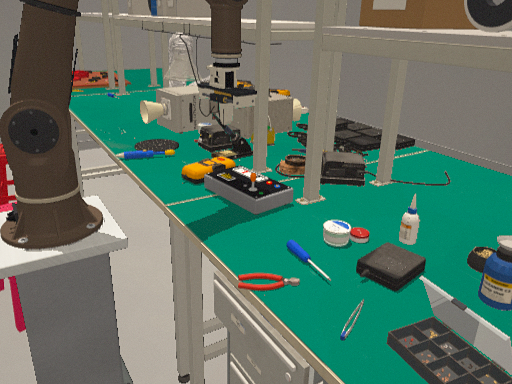

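View pics/wrist1.png

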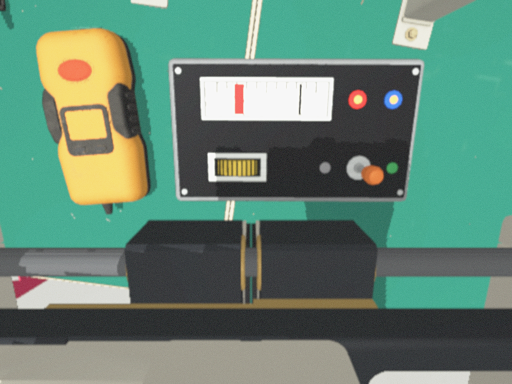

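The side view shows the gripper clear above the box. The wrist view shows the scale well, with the band at (239,99), the pointer at (300,99), the wheel at (237,167) and the knob at (373,175).

>>> move_arm(
  plan=[9,0,30,0,0,0.3,0,0,40,0,0,0,0,0,40,0,0,0,0,0,25,0,0,0,0,0,12,0,0,0,0,0,0,0,0,0],
)

```text
t: 3.05
tcp_pos: [504.0, -41.0, 79.5]
tcp_rot: [[0.991, 0.133, -0.001], [0.133, -0.991, -0.0], [-0.001, 0.0, -1.0]]
ft_force: [0.2, 0.4, 0.3]
grip_width: 0.006
grasp_force: 0.0
```

```bash
python3 s.py; python3 -c "
from h import *
c=cam('wrist');save(c,'wrist2'); print(scale(c)); print(scale(cam('top')))
print(pix(c,unbox([35,57,55])),pix(c,unbox([35,-4,57])))"
```

```text
t 3.05 box [-37.44  45.57  79.54] F(box) [0.26 0.34 0.29] grip 0.006482111911934998 rot [ 0.01  0.06 -0.38]
tool shift to wheel z66: [  2.36 -14.45  13.53]
(np.float64(59.225892113800136), np.float64(-2.25229217603912), np.float64(110.41176470588235), np.float64(180.1764705882353))
(np.float64(nan), np.float64(3.3815193571950326), np.float64(0.0), np.float64(32.76470588235294))
[227.65 100.99] [336.98 100.06]h.py:29: RuntimeWarning: invalid value encountered in scalar divide
  ys,m=strip(c,zb); r=np.clip(m[:,0]-m[:,1]-40,0,None); band=(ys*r).sum()/r.sum()
```

View pics/wrist2.png

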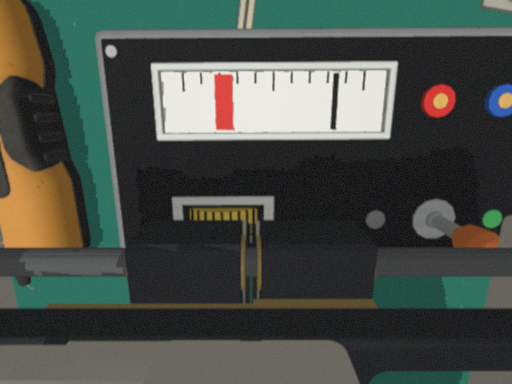

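The wrist view shows the band at (224,102), the pointer at (335,101) and the wheel opening at (223,208). The gap is about 61.5 mm.

>>> move_arm(
  plan=[2.4,-5.5,6,0,0,-0.4,0,0,6,0,0,0,0,0,0,0,0,0,0,0,0,0,0,0],
)

```text
t: 3.65
tcp_pos: [506.1, -34.3, 67.7]
tcp_rot: [[0.99, 0.141, -0.0], [0.141, -0.99, -0.0], [-0.0, 0.0, -1.0]]
ft_force: [0.3, 0.1, 0.1]
grip_width: 0.007
grasp_force: 0.0
```

>>> move_arm(
  plan=[0,0,0.5,0,0,0,0,0,0.5,0,0,0,0,0,0.5,0,0,0,0,0,0,0,0,0],
)

```text
t: 4.15
tcp_pos: [506.1, -34.3, 66.2]
tcp_rot: [[0.99, 0.141, -0.0], [0.141, -0.99, -0.0], [-0.0, 0.0, -1.0]]
ft_force: [-0.4, 0.3, -0.4]
grip_width: 0.004
grasp_force: 0.0
```

>>> move_arm(
  plan=[0,0,0.5,0,0,0,0,0,0.5,0,0,0,0,0,0,0,0,0],
)

```text
t: 4.53
tcp_pos: [506.1, -34.3, 65.2]
tcp_rot: [[0.99, 0.141, -0.0], [0.141, -0.99, -0.0], [-0.0, 0.0, -1.0]]
ft_force: [0.4, 0.3, -0.3]
grip_width: 0.003
grasp_force: 0.0
```

```bash
python3 s.py
```

```text
t 4.53 box [-34.46  51.87  65.17] F(box) [ 0.47  0.23 -0.33] grip 0.0034768131816681216 rot [0.   0.   0.09]
tool shift to wheel z66: [-0.52 -8.13 -0.83]
```

>>> move_arm(
  plan=[0,0,-1,0,0,0,-0.5,-8,0,0,0,0,0,0,0.5,0,0,0,0,0,0.5,0,0,0,0,0,0,0,0,0],
)

```text
t: 5.15
tcp_pos: [504.5, -26.5, 65.2]
tcp_rot: [[0.99, 0.141, 0.0], [0.141, -0.99, -0.0], [0.0, 0.0, -1.0]]
ft_force: [0.0, 0.0, -1.0]
grip_width: 0.008
grasp_force: 0.0
```

>>> move_arm(
  plan=[0,0,0.5,0,0,0,0,0,0.5,0,0,0,0,0,0,0,0,0],
)

```text
t: 5.52
tcp_pos: [504.7, -26.5, 64.9]
tcp_rot: [[0.99, 0.141, 0.001], [0.141, -0.99, -0.0], [0.0, 0.0, -1.0]]
ft_force: [-2.6, 0.3, 10.6]
grip_width: 0.007
grasp_force: 5.4
```

>>> move_arm(
  plan=[0,0,0.5,0,0,0,0,0,0.5,0,0,0,0,0,0,0,0,0],
)

```text
t: 5.9
tcp_pos: [504.8, -26.6, 64.7]
tcp_rot: [[0.99, 0.14, 0.001], [0.14, -0.99, -0.001], [0.001, 0.001, -1.0]]
ft_force: [-7.1, -0.6, 21.3]
grip_width: 0.002
grasp_force: 10.9
```

>>> move_arm(
  plan=[0,0,-0.7,0,0,0,0,-2,0,0,0,0,0,-2,0,0,0,0,0,-2,0,0,0,0,0,0,0,0,0,0],
)

```text
t: 6.52
tcp_pos: [504.0, -21.0, 64.8]
tcp_rot: [[0.99, 0.14, 0.001], [0.14, -0.99, -0.001], [0.001, 0.001, -1.0]]
ft_force: [-3.3, -1.2, 13.9]
grip_width: 0.007
grasp_force: 6.8
```

```bash
python3 s.py; python3 -c "
from h import *
c=cam('wrist'); print(scale(c))"
```

```text
t 6.53 box [-34.69  65.38  64.84] F(box) [-3.4  -0.7  13.93] grip 0.007002872521149176 rot [ 0.05 -0.05  0.06]
tool shift to wheel z66: [-0.31  5.38 -1.15]
(np.float64(59.210348867110476), np.float64(2.235253667481663), np.float64(112.1764705882353), np.float64(186.47058823529412))
```

>>> move_arm(
  plan=[0,-2.5,0,0,0,0,0,-2.5,0,0,0,0,0,-2.5,0,0,0,0,0,-2.5,0,0,0,0,0,0,0,0,0,0],
)

```text
t: 7.2
tcp_pos: [502.1, -10.3, 63.8]
tcp_rot: [[0.99, 0.141, -0.0], [0.141, -0.99, 0.0], [-0.0, -0.0, -1.0]]
ft_force: [0.0, -1.1, -0.8]
grip_width: 0.005
grasp_force: 0.0
```

```bash
python3 s.py; python3 -c "
from h import *
c=cam('wrist'); print(scale(c))"
```

```text
t 7.2 box [-35.11  76.15  63.75] F(box) [-0.14 -1.12 -0.75] grip 0.004749741087939438 rot [-0.01  0.02  0.11]
tool shift to wheel z66: [ 0.08 16.15 -2.25]
(np.float64(59.25585600858975), np.float64(7.956864731852066), np.float64(112.29411764705881), np.float64(192.3823529411765))
```

>>> move_arm(
  plan=[0,0,-4,0,0,0,0,12.2,0,0,0,0,0,12.2,0,0,0,0,0,0,2,0,0,0,0,0,1,0,0,0,0,0,0.9,0,0,0,0,0,0,0,0,0],
)

```text
t: 8.12
tcp_pos: [505.6, -34.5, 64.1]
tcp_rot: [[0.99, 0.141, -0.0], [0.141, -0.99, -0.0], [-0.0, 0.0, -1.0]]
ft_force: [-0.5, -0.5, 1.7]
grip_width: 0.0
grasp_force: 0.8
```

>>> move_arm(
  plan=[0,-2.5,0,0,0,0,0,-2.5,0,0,0,0,0,-2.5,0,0,0,0,0,-2.5,0,0,0,0,0,-2.5,0,0,0,0,0,-2.5,0,0,0,0,0,-2.5,0,0,0,0,0,0,0,0,0,0],
)

```text
t: 9.12
tcp_pos: [503.3, -16.8, 64.6]
tcp_rot: [[0.99, 0.141, 0.001], [0.141, -0.99, 0.0], [0.001, -0.0, -1.0]]
ft_force: [-2.7, 0.2, 8.7]
grip_width: 0.005
grasp_force: 4.1
```

```bash
python3 s.py; python3 -c "
from h import *
c=cam('wrist'); print(scale(c))"
```

```text
t 9.12 box [-34.78  69.56  64.57] F(box) [-2.6   0.53  8.67] grip 0.005381006422024331 rot [-0.   -0.03  0.12]
tool shift to wheel z66: [-0.24  9.56 -1.43]
(np.float64(59.24297530024925), np.float64(22.120714956562573), np.float64(112.29411764705881), np.float64(181.5294117647059))
```

>>> move_arm(
  plan=[0,0,-4,0,0,0,0,8.8,0,0,0,0,0,8.7,0,0,0,0,0,0,2,0,0,0,0,0,1,0,0,0,0,0,1,0,0,0,0,0,0,0,0,0],
)

```text
t: 10.05
tcp_pos: [505.6, -34.6, 64.0]
tcp_rot: [[0.99, 0.141, -0.0], [0.141, -0.99, -0.0], [-0.0, 0.0, -1.0]]
ft_force: [-1.3, -0.6, 1.1]
grip_width: 0.004
grasp_force: 0.8
```

>>> move_arm(
  plan=[0,-2.5,0,0,0,0,0,-2.5,0,0,0,0,0,-2.5,0,0,0,0,0,-2.5,0,0,0,0,0,-2.5,0,0,0,0,0,-2.5,0,0,0,0,0,-2.5,0,0,0,0,0,0,0,0,0,0],
)

```text
t: 11.05
tcp_pos: [503.3, -16.9, 64.6]
tcp_rot: [[0.99, 0.141, 0.0], [0.141, -0.99, 0.0], [0.001, 0.0, -1.0]]
ft_force: [-3.2, 0.5, 8.2]
grip_width: 0.002
grasp_force: 4.2
```

>>> move_arm(
  plan=[0,0,-4,0,0,0,0,8.8,0,0,0,0,0,8.7,0,0,0,0,0,0,2,0,0,0,0,0,1,0,0,0,0,0,1,0,0,0,0,0,0,0,0,0],
)

```text
t: 11.92
tcp_pos: [505.6, -34.6, 64.0]
tcp_rot: [[0.99, 0.141, -0.0], [0.141, -0.99, -0.0], [-0.0, 0.0, -1.0]]
ft_force: [-0.6, -0.6, 2.3]
grip_width: 0.002
grasp_force: 0.8
```

```bash
python3 s.py; python3 -c "
from h import *
c=cam('wrist'); print(scale(c))"
```

```text
t 11.93 box [-34.97  51.63  64.03] F(box) [-0.66 -0.55  2.3 ] grip 0.002023575537983975 rot [0.   0.01 0.11]
tool shift to wheel z66: [-0.01 -8.37 -1.97]
(np.float64(59.2347382888558), np.float64(36.043929835359286), np.float64(110.70588235294119), np.float64(170.7058823529412))
```

>>> move_arm(
  plan=[0,-2.5,0,0,0,0,0,-2.5,0,0,0,0,0,-2.5,0,0,0,0,0,-2.5,0,0,0,0,0,-2.5,0,0,0,0,0,-2.5,0,0,0,0,0,-2.5,0,0,0,0,0,0,0,0,0,0],
)

```text
t: 12.98
tcp_pos: [503.3, -16.9, 64.5]
tcp_rot: [[0.99, 0.141, 0.0], [0.141, -0.99, 0.0], [0.0, 0.0, -1.0]]
ft_force: [-2.4, -0.4, 8.7]
grip_width: 0.004
grasp_force: 4.2
```

>>> move_arm(
  plan=[0,0,-4,0,0,0,0,8.8,0,0,0,0,0,8.7,0,0,0,0,0,0,2,0,0,0,0,0,1,0,0,0,0,0,1,0,0,0,0,0,0,0,0,0],
)

```text
t: 13.85
tcp_pos: [505.7, -34.6, 64.0]
tcp_rot: [[0.99, 0.141, -0.0], [0.141, -0.99, -0.0], [-0.0, 0.0, -1.0]]
ft_force: [-0.3, -0.1, 2.5]
grip_width: 0.003
grasp_force: 0.8
```

>>> move_arm(
  plan=[0,-2.5,0,0,0,0,0,-2.5,0,0,0,0,0,-2.5,0,0,0,0,0,-2,0,0,0,0,0,0,0,0,0,0],
)

```text
t: 14.48
tcp_pos: [504.5, -25.3, 64.9]
tcp_rot: [[0.99, 0.141, 0.001], [0.141, -0.99, -0.001], [0.001, 0.001, -1.0]]
ft_force: [-4.4, -1.3, 13.6]
grip_width: 0.007
grasp_force: 6.7
```

```bash
python3 s.py; python3 -c "
from h import *
c=cam('wrist'); print(scale(c)); cv2.imwrite('pics/w3.png',c['color'][50:250,100:420,::-1])"
```

```text
t 14.47 box [-34.82  60.99  64.9 ] F(box) [-4.53 -0.64 13.65] grip 0.006628185393412707 rot [ 0.04 -0.03  0.09]
tool shift to wheel z66: [-0.18  0.99 -1.1 ]
(np.float64(59.845516530563685), np.float64(57.69412991047705), np.float64(110.88235294117646), np.float64(163.08823529411765))
```

View pics/w3.png

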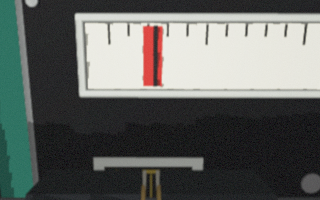

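The crop shows the pointer at (156,55) inside the band (columns 144–163), slightly short of its middle. I'll nudge it about 2 mm more and then lift.

>>> move_arm(
  plan=[0,-1,0,0,0,0,0,-0.9,0,0,0,0,0,0,0,0,0,0,0,0,-2,0,0,0,0,0,-20,0,0,0,0,0,-35,0,0,0,0,0,0,0,0,0,0,0,0,0,0,0],
)

```text
t: 15.52
tcp_pos: [503.8, -23.3, 120.6]
tcp_rot: [[0.99, 0.141, -0.0], [0.141, -0.99, 0.0], [-0.0, -0.0, -1.0]]
ft_force: [-0.7, -0.4, -0.8]
grip_width: 0.005
grasp_force: 0.0
```

```bash
python3 s.py; python3 -c "
from h import *
c=cam('wrist'); print(scale(c)); ys,m=strip(c); k=(ys>50)&(ys<68); print(np.c_[ys,m[:,:2]][k].astype(int).tolist())
s=robot.state();Rn=np.stack([BX,-BY,[0,0,-1]],1)
print('to (-35,-25,125):',s['tcp_rot'].T@(unbox([-35,-25,125])-s['tcp_pos']))"
```

```text
t 15.53 box [-35.2   63.04 120.61] F(box) [-0.76 -0.27 -0.81] grip 0.005002152223927638 rot [-0.    0.02  0.1 ]
tool shift to wheel z66: [ 0.21  3.04 54.61]
(np.float64(59.23743460569657), np.float64(59.213761386751564), np.float64(116.41176470588235), np.float64(156.29411764705884))
[[50, 243, 243], [51, 243, 243], [51, 243, 243], [52, 243, 243], [52, 243, 243], [53, 243, 243], [53, 240, 240], [54, 235, 210], [54, 233, 164], [55, 233, 105], [55, 234, 84], [56, 234, 77], [56, 232, 77], [57, 226, 73], [57, 209, 69], [58, 169, 64], [58, 111, 57], [59, 70, 55], [59, 79, 57], [60, 118, 60], [60, 176, 65], [61, 216, 74], [61, 233, 78], [62, 235, 80], [62, 234, 78], [63, 234, 83], [63, 234, 111], [64, 235, 166], [64, 237, 221], [65, 241, 240], [65, 243, 244], [66, 243, 243], [66, 243, 243], [67, 243, 243], [67, 243, 243]]
to (-35,-25,125): [ 0.38 88.01 -4.76]
```

The pointer is centred and the fingers are clear. Next is the lever.

>>> move_arm(
  plan=[0.2,22,0,0,0,0,0,35,0,0,0,0,0,30,0,0,0,0,0,4,10,0,0,0,0,0,15,0,0,0,0,0,10,0,0,0,0,0,0,0,0,0],
)

```text
t: 16.45
tcp_pos: [516.2, -112.4, 84.8]
tcp_rot: [[0.99, 0.142, -0.002], [0.142, -0.99, 0.001], [-0.002, -0.001, -1.0]]
ft_force: [-0.4, 0.7, -0.2]
grip_width: 0.005
grasp_force: 0.0
```

>>> move_arm(
  plan=[0,3,0,0,0,0,0,3,0,0,0,0,0,3,0,0,0,0,0,0,0,0,0,0],
)

```text
t: 16.95
tcp_pos: [518.5, -123.0, 86.2]
tcp_rot: [[0.99, 0.14, 0.0], [0.14, -0.99, -0.0], [0.0, 0.0, -1.0]]
ft_force: [-0.8, -0.4, -0.1]
grip_width: 0.007
grasp_force: 0.0
```

>>> move_arm(
  plan=[0,2,0,0,0,0,0,2,0,0,0,0,0,2,0,0,0,0,0,0,0,0,0,0],
)

```text
t: 17.45
tcp_pos: [519.3, -128.5, 86.0]
tcp_rot: [[0.99, 0.14, 0.0], [0.14, -0.99, -0.0], [0.0, 0.0, -1.0]]
ft_force: [0.1, -0.1, 0.6]
grip_width: 0.004
grasp_force: 0.2
```

```bash
python3 s.py; python3 -c "
from h import *
c=cam('wrist'); print(scale(c)); save(c,'w4')"
```

```text
t 17.45 box [-34.55 -43.28  86.05] F(box) [ 0.06 -0.14  0.58] grip 0.0038880974532489714 rot [ 0.   -0.    0.07]
tool shift to wheel z66: [  -0.32 -103.28   20.04]
(np.float64(58.451014017297936), np.float64(58.87316227188522), np.float64(116.29411764705881), np.float64(194.94117647058823))
```

View pics/w4.png

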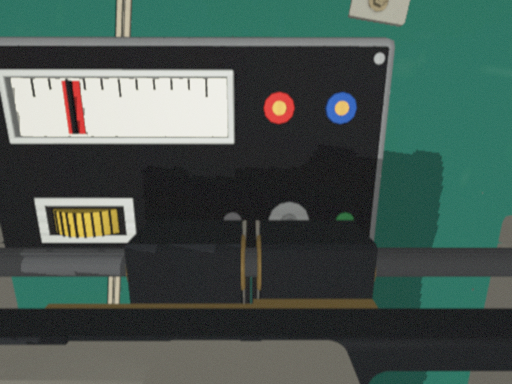

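The wrist view shows the pointer still in the band at (73,107). The knob is hidden behind the finger, and contact is probably just starting.

>>> move_arm(
  plan=[0,2,0,0,0,0,0,2,0,0,0,0,0,2,0,0,0,0,0,0,0,0,0,0,0,0,0,0,0,0],
)

```text
t: 18.12
tcp_pos: [520.1, -134.2, 86.0]
tcp_rot: [[0.99, 0.141, 0.0], [0.141, -0.99, 0.0], [0.0, -0.0, -1.0]]
ft_force: [0.4, 1.8, 1.3]
grip_width: 0.004
grasp_force: 0.9
```

>>> move_arm(
  plan=[0,2,0,0,0,0,0,2,0,0,0,0,0,0,0,0,0,0,0,0,0,0,0,0],
)

```text
t: 18.62
tcp_pos: [520.6, -138.2, 86.0]
tcp_rot: [[0.99, 0.141, -0.0], [0.141, -0.99, 0.0], [-0.0, -0.0, -1.0]]
ft_force: [-0.4, 2.2, 1.7]
grip_width: 0.007
grasp_force: 1.3
```

```bash
python3 s.py
python3 - <<'E'
from h import *
for n in("side","top"):
    c=cam(n); col=c["color"].astype(int); R,G,B=[col[...,i] for i in range(3)]
    p=pix(c,unbox([-35,-80,95])); print(n,p)
    m=(R>150)&(G>50)&(G<150)&(B<100)&(R-G>60); v,u=np.nonzero(m); k=np.hypot(u-p[0],v-p[1])<14
    print(k.sum(), u[k].mean() if k.any() else 0, v[k].mean() if k.any() else 0)
    for th in (0,.15,.25,.35,.45): print(th,pix(c,unbox([-35,-70-40*np.sin(th),55+40*np.cos(th)])))
    if n=="side":
        x,y=p.astype(int); cv2.imwrite("pics/s5.png",cv2.resize(c["color"][y-50:y+50,x-60:x+60,::-1],None,fx=6,fy=6,interpolation=cv2.INTER_CUBIC))
E
```

```text
t 18.62 box [-34.57 -53.07  86.02] F(box) [-0.09  2.21  1.72] grip 0.006971922528610315 rot [-0.    0.    0.09]
tool shift to wheel z66: [  -0.25 -113.07   20.03]
side [255.25 177.37]
42 254.73809523809524 177.95238095238096
0 [253.01 176.37]
0.15 [254.34 177.12]
0.25 [255.22 177.77]
0.35 [256.07 178.54]
0.45 [256.89 179.43]
top [261.12 182.36]
0 0 0
0 [257.4  182.93]
0.15 [259.62 182.6 ]
0.25 [261.06 182.4 ]
0.35 [262.45 182.22]
0.45 [263.79 182.06]
```

View pics/s5.png

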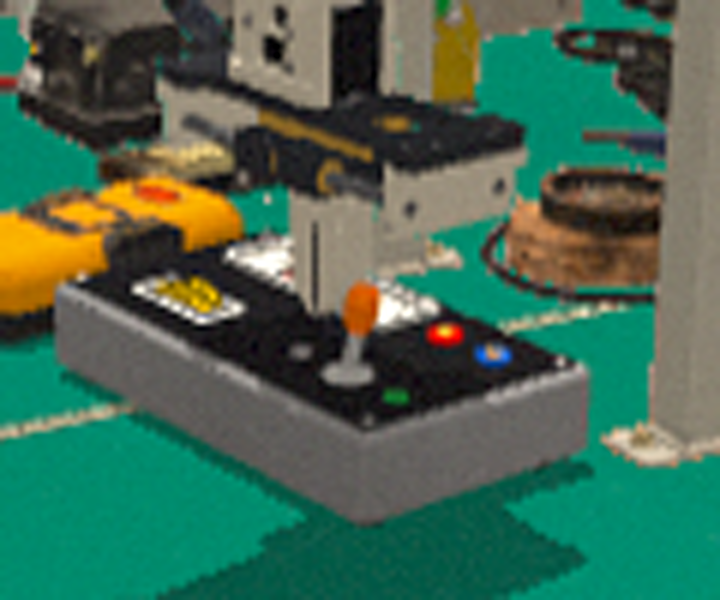

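The side crop shows the finger against the orange knob at (362,305), with the lever tilting to the green side. The force suggests about 0.2–0.25 rad, so I'll push further and hold.

>>> move_arm(
  plan=[0,2,0,0,0,0,0,2,0,0,0,0,0,1.5,0,0,0,0,0,0,0,0,0,0,0,0,0,0,0,0],
)

```text
t: 19.35
tcp_pos: [521.3, -143.6, 85.9]
tcp_rot: [[0.99, 0.141, -0.0], [0.141, -0.99, 0.0], [-0.0, -0.0, -1.0]]
ft_force: [-0.1, 3.8, -0.4]
grip_width: 0.009
grasp_force: 1.7
```

```bash
python3 s.py
python3 - <<'E'
from h import *
c=cam("side"); col=c["color"].astype(int); R,G,B=[col[...,i] for i in range(3)]
p=pix(c,unbox([-35,-80,95])); m=(R>150)&(G>50)&(G<150)&(B<100)&(R-G>60); v,u=np.nonzero(m); k=np.hypot(u-p[0],v-p[1])<14
print(k.sum(),u[k].max(),u[k].mean(),v[k].mean())
E
```

```text
t 19.35 box [-34.66 -58.44  85.9 ] F(box) [ 0.46  3.76 -0.37] grip 0.009117603196916728 rot [-0.01  0.01  0.1 ]
tool shift to wheel z66: [  -0.14 -118.43   19.93]
42 259 255.54761904761904 178.5952380952381
```

>>> move_arm(
  plan=[0,0.7,0,0,0,0,0,0,0,0,0,0,0,0,0,0,0,0,0,0,0,0,0,0,0,0,0,0,0,0,0,0,0,0,0,0,0,0,0,0,0,0,0,0,0,0,0,0],
)

```text
t: 20.4
tcp_pos: [521.5, -144.5, 86.0]
tcp_rot: [[0.99, 0.141, 0.0], [0.141, -0.99, -0.0], [0.0, 0.0, -1.0]]
ft_force: [-1.7, 3.0, 2.5]
grip_width: 0.008
grasp_force: 1.8
```

>>> move_arm(
  plan=[0,-2,0,0,0,0,0,-3,0,0,0,0,0,-3,0,0,0,0,0,-3,0,0,0,0,0,-3,0,0,0,0,0,-3,0,0,0,0,0,-5,0,0,0,0,0,-8,0,0,0,0],
)

```text
t: 21.4
tcp_pos: [517.2, -114.7, 86.0]
tcp_rot: [[0.99, 0.14, -0.0], [0.14, -0.99, -0.0], [-0.0, 0.0, -1.0]]
ft_force: [0.4, 0.2, 0.7]
grip_width: 0.0
grasp_force: 0.0
```

>>> move_arm(
  plan=[0,0,-30,0,0,0,0,0,-40,0,0,0,0,0,-30,0,0,0,0,0,0,0,0,0,0,0,0,0,0,0],
)

```text
t: 22.02
tcp_pos: [516.8, -114.5, 185.4]
tcp_rot: [[0.99, 0.141, -0.001], [0.141, -0.99, -0.0], [-0.001, -0.0, -1.0]]
ft_force: [0.0, 0.5, 0.3]
grip_width: 0.005
grasp_force: 0.0
```

```bash
python3 s.py; python3 -c "
from h import *
c=cam('wrist'); print(scale(c)); save(c,'w6')"
```

```text
t 22.02 box [-35.08 -29.03 185.39] F(box) [0.09 0.49 0.28] grip 0.0050070507116332175 rot [-0.    0.05  0.1 ]
tool shift to wheel z66: [  0.33 -89.02 119.39]
(np.float64(58.89009512434416), np.float64(59.09769417475728), np.float64(118.52941176470588), np.float64(164.8235294117647))
```

View pics/w6.png

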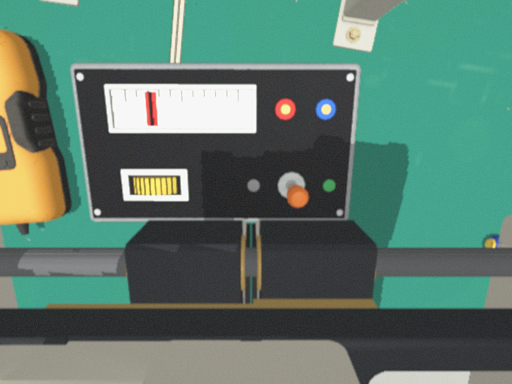

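The wrist view shows the lever upright, with the knob at (297,197) over its base, and the pointer in the band at (152,108). I'll compare the side-view knob position with the held one to confirm how far it tilted.

Run:
```python
from h import *
c=cam("side"); col=c["color"].astype(int); R,G,B=[col[...,i] for i in range(3)]
p=pix(c,unbox([-35,-74,95])); m=(R>150)&(G>50)&(G<150)&(B<100)&(R-G>60); v,u=np.nonzero(m); k=np.hypot(u-p[0],v-p[1])<14
print(k.sum(),u[k].max(),u[k].mean(),v[k].mean())
```

```text
44 255 252.38636363636363 176.47727272727272
```

The knob shifted 3.2 px, which is about 0.36 rad, so the hold was sufficient.

```bash
python3 -c "
from rig import robot
print(robot.finish_job())"
```

```text
the job is handed in; nothing more can be done
None
```

The job is handed in at about 22 s of the 61 s allowed: the pointer stands mid-band by the camera, and the lever was held about 0.36 rad to the green side for over a second. It then sprang back upright; I saw no sign of the instrument or screwdriver moving, though I didn't measure them, and the hand-in returned no verdict.

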